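Load the sample carrier through the analyser's flap

ROBOT

A 6-joint arm with a two-finger parallel gripper is mounted at the origin on the work surface. World frame = base frame: x ahead of the robot, y to its left, z up, the work surface at z = 0. Lengths are in m, angles in degrees, forces in N, time in s.
With the tool pointing down it reaches from about 0.325 to 0.9 m from the base axis. Payload 6.1 kg.
Tool frame: the origin (TCP) lies at the very end of the fingers, on their centre line; the grasp point (between the pads) lies 19 mm behind it (r.pinch_z is the z of the grasp point in the tool frame, in m); z points along the fingers, y is the direction in which the jaws open and shut (so a half turn about z gives the same grasp; the last joint's range is limited). The gripper opens to 87 mm and grips with 3 to 60 N. Pads are 19 mm wide; open, the fingers measure 117 mm over their backs; the gripper's body (75 mm by 190 mm) begins 51 mm behind the grasp point.
Start: joints at [-80.392, 12.628, 87.462, -0, 79.91, -7.225], TCP at [0.181, -0.598, 0.223] pointing down, gripper open.
Joint ranges: [-170.65, 170.65], [-52.31, 119.04], [5.05, 147.46], [-71.25, 251.25], [11.57, 151.72], [-153.62, 153.62]. Speed limits (degrees/s): [147.25, 147.25, 172.46, 180, 180, 180].

INTERFACE

Orientations are given as a 3x3 rotation matrix whose columns are the frame's x, y, z axes.
In Python, from workcell import r, inverse_kinematics, eyes gives the robot as it stands. Calls block until the motion is done:
- r.goto(position, orientation): joint-space move of the TCP to a pose.
- r.move_l(position, feed=0.15, rot=None, f_stop=None): straight line of the TCP; rot=None keeps the orientation; feed is the mean speed in m/s. With f_stop (N) it stops when the force on the tool has changed by that much, and returns True; else False.
- r.move_joints(angles): joint-space move.
- r.set_gripper(opening): finger opening in m; the grip force is fixed at half the most; returns when the fingers have stopped.
- r.sleep(seconds).
- inverse_kinematics(position, orientation): joint angles nearest the present ones, or None.
- eyes.camera(name): name is "scene" or "side" or "wrist"; returns a dict with "frame" (384x512x3 uint8, blue, green, red), "vfov" (degrees; the focal length in pixels is half the picture's height over the tangent of half this angle, whatever the lens; pixels are square), "cx", "cy" (the principal point, pixels), "R" (3x3) and "t" (3): a world point X has camera coordinates R X + t; the wrist camera has in their place "tool_from_camera" (4x4, takes a point from camera to tool coordinates, whose origin is the TCP and whose axes are the flange's). Camera axes: x right, y down, z forward; pixel columns grow to the right and rows downward; lengths in m; the calibration is good to about 2 mm. A picture is of the moment at which its call begins: read the wrist's pose just before it. There is no depth.
A pose or a line that the arm cannot do raises r.PlanningError and nothing moves.
- r.close_job(): hands the job in, once; it reports no verdict.
Readings, each from a call of its own:
- r.current_clock(): time.
- r.current_qpos(): joint angles.
- r.current_joint_velocities(): joint speeds.
- r.current_tau(): joint torques, N m.
- r.current_ee_pos(): TCP position.
- r.current_orientation(): TCP orientation.
- r.current_ft_force(): force on the tool from outside, world axes, zero at the start.
- r.current_wrist_torque(): the same for the moment, N m.
- r.current_finger_gap(): finger opening in m.
Only numpy, scipy, OpenCV 4.12 (cv2) and the standard library are available. Lean on these libraries where they do the work, as an engineer would, in place of code of your own. Each camera call takes 0.05 s, during which the arm holds its last target. There are 200 camera calls.

TASK

Clear the small bottle out of the way by standing it in the steel tray on the loading deck. Then nudge the sample carrier across the deck, from one side or the other, until it sits centred and square on the dark centre line in front of the analyser's flap, and let go of it; push it through the sprung flap up to the stop inside, draw back so that the flap swings shut behind it, and finally press the start button. Tip nothing over and leave the tip box, wash bottle and pipette where they are.

Things in the scene. Friction and masses are not known exactly. Their poses are not given: they have to be found in the camera images.
- analyser: Fixed white benchtop analyser, 480 wide, changing place and yaw. Origin on the table under the middle of the gate's front face; x points into the machine, y left seen from the robot, z up. Its grey loading deck, top 8 mm above the table, 480 wide, runs level from x = -240 to the gate at x = 0 and on inside to a steel stop at x = 126. A thin dark centre line marks y = 0.
- gate (a point): Middle of the gate's front face at deck height; axes as the analyser. Opening 114 wide, 78 high above the deck, side walls inside at y = +-57. The upright front face reaches 92 above the deck, then slopes back at 40 degrees above level to 169. A gripper pointing straight down meets this front: tilt it about 40 degrees, fingers forward and down. The tunnel's roof is clear plastic.
- flap_panel (a joint): Sprung aluminium flap, 108 wide, 48 long, 4 thick, hung in the gate from a hinge 12 mm behind the front face and 78 above the deck (its lower edge hangs 30 above the deck). 0 = shut; grows to 1.45 rad as the lower edge swings inwards. A weak spring shuts it; 1 to 2 N opens it.
- carrier: Loose sample carrier, about 0.28 kg, 112 long (x) by 92 wide (y): grey base 10 high, white well block 44 high over the front (x = -14 to 56), upright grey lip at the rear, 8 thick, 26 high, full width (x = -56 to -48). Origin under its centre, x to its front (goes in first), z up. Starts on the left or right of the deck, turned up to 0.25 rad from the gate's axis.
- carrier_lip (a point): Middle of the rear face of the carrier's lip, 13 above its underside, 56 behind its origin; axes as the carrier. With the carrier against the stop this face is 14 mm inside the gate's front face and the flap hangs free above the low base and lip.
- bottle: Small loose bottle, clear plastic with a white cap, 40 diameter, 88 high, about 0.12 kg, standing on the deck in front of the gate. Origin at the centre of its underside, z up.
- tray: Shallow square steel tray fixed on the deck, 84 x 84, rim 12 high, walls 4, floor 4 thick. Origin under its centre, at deck height. It is on the side of the deck away from the carrier.
- start (a joint): The analyser's start button: 0 = up, 6 mm = fully down (4 N). It springs back.
- start_top (a point): Centre of the white start button's top, 28 diameter, in a grey housing on the sloping front, to the right of the gate seen from the robot. Site z points out of the button, 40 degrees from vertical towards the robot; it is pressed the opposite way (forward and down).
- tip_box: Bystander: box with yellow pipette tips, 120 x 85 x 66, on the table to the left. Origin under its centre.
- wash_bottle: Bystander: blue bottle, 68 diameter, 150 high, on the table to the right. Origin under its centre.
- pipette: Bystander: white pipette, about 250 long, lying on the table to the right, nearer the robot. Origin under the middle of its grip.

How it is judged (in metres and radians):
On the way, in this order (a step that is already met when the one before it is completed fails the run):
1. the small bottle stands upright in the tray, released (x of bottle in the frame of tray between -0.025 and 0.025 m and y of bottle in the frame of tray between -0.025 and 0.025 m and z of bottle in the frame of tray below 0.01 m and angle between bottle's own z axis and vertical below 0.1 rad and contact force between the fingers and bottle below 0.1 N), for 0.2 s.
2. the carrier lies in front of the gate, within 6 mm of the centre line and within 5 degrees of square to it, and the fingers do not touch it (y of carrier in the frame of analyser between -0.006 and 0.006 m and angle between the x axis of carrier and the x axis of analyser, either way round below 0.0873 rad and x of carrier in the frame of analyser below -0.056 m and contact force between the fingers and carrier below 0.1 N), for 0.2 s.
3. the carrier lifts the flap (more than 0.5 rad) (value of joint flap_panel above 0.5 rad and contact force between carrier and flap_panel above 0.02 N).
4. the carrier is home inside, its lip at least 9 mm past the gate's front face, the flap shut, the fingers clear of it (x of carrier_lip in the frame of analyser above 0.009 m and z of carrier in the frame of analyser below 0.013 m and value of joint flap_panel below 0.08 rad and contact force between the fingers and carrier below 0.1 N), for 0.2 s.
5. the start button is pressed down (more than 4 mm) (value of joint start above 0.004 m).
At the end, for the whole second after the job is handed in: The carrier rests on the deck inside the analyser, its lip's rear face at least 9 mm past the gate's front face, the flap shut (below 0.08 rad); the small bottle stands upright in the tray, its centre within 25 mm of the tray's centre along each side; the start button is back up; all at rest (x of carrier_lip in the frame of analyser above 0.009 m and z of carrier in the frame of analyser below 0.013 m and value of joint flap_panel below 0.08 rad and x of bottle in the frame of tray between -0.025 and 0.025 m and y of bottle in the frame of tray between -0.025 and 0.025 m and z of bottle in the frame of tray below 0.01 m and angle between bottle's own z axis and vertical below 0.1 rad and value of joint start below 0.002 m and linear speed of each of carrier, bottle below 0.02 m/s); the robot touches nothing.
It fails at once if the small bottle is tipped (more than 0.5 rad) (angle between bottle's own z axis and vertical above 0.5 rad).
It fails at once if the carrier is tipped (more than 0.3 rad) (angle between carrier's own z axis and vertical above 0.3 rad).
It fails at once if a bystander (tip box, wash bottle, pipette) is moved more than 20 mm (distance of any of tip_box, wash_bottle, pipette from where it was at the start of the episode above 0.02 m).
It also fails if it takes over 67 s, if anything falls off the work surface, if the arm or the gripper's body presses on something with over 40 N, if the wrist force passes 120 N, or if a joint passes its speed limit or range.

## Working session

There is one attempt and no reset: what is moved stays moved. The work goes in short steps, each a Python script; the robot and the scene stay as the last script left them, time stands still between calls to the robot, and variables do not carry over. Pictures are saved under pics/ and viewed, about 8 in all and at most 12, crops included, and the job is handed in when it is done.

```bash
mkdir -p pics; ls; cat > h.py <<'E'
import numpy as np, cv2
from workcell import r, inverse_kinematics, eyes
def cam(n):
    if n=="wrist":
        p=np.array(r.current_ee_pos()); Q=np.array(r.current_orientation())
    c=eyes.camera(n); f=c["frame"].shape[0]/2/np.tan(np.radians(c["vfov"])/2)
    if n=="wrist":
        T=np.array(c["tool_from_camera"]); Rw=Q@T[:3,:3]; o=Q@T[:3,3]+p
    else:
        R=np.array(c["R"]); Rw=R.T; o=-R.T@np.array(c["t"])
    return dict(img=np.array(c["frame"]),f=f,cx=c["cx"],cy=c["cy"],Rw=Rw,o=o)
def ray(c,u,v,z):
    d=c["Rw"]@np.array([(u-c["cx"])/c["f"],(v-c["cy"])/c["f"],1.]); return c["o"]+d*(z-c["o"][2])/d[2]
def px(c,X):
    q=c["Rw"].T@(np.array(X)-c["o"]); return np.array([c["cx"]+c["f"]*q[0]/q[2],c["cy"]+c["f"]*q[1]/q[2]])
E
python3 - <<'E'
from h import *
a=cam("scene");b=cam("side")
for n,c in (("scene",a),("side",b)):
    print(n,c["f"],c["cx"],c["cy"],c["o"],c["Rw"][:,2]); cv2.imwrite(f"pics/{n}0.png",c["img"])
E
```

```text
pics
scene 356.8047347463937 256.6701797294876 191.07752973976625 [1.20782726 0.01621309 1.06036438] [-0.58568881 -0.00534455 -0.81051838]
side 385.78429432307706 257.424862699084 193.41184189307216 [0.20657855 0.87631531 0.75298025] [ 0.30598327 -0.76596679 -0.56539289]
```

```bash
python3 - <<'E'
import cv2
for n in("scene","side"):
    cv2.imwrite(f"pics/{n}0b.png",cv2.resize(cv2.imread(f"pics/{n}0.png"),(800,600),interpolation=cv2.INTER_CUBIC))
E
```

```text
(no output)
```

View pics/scene0b.png

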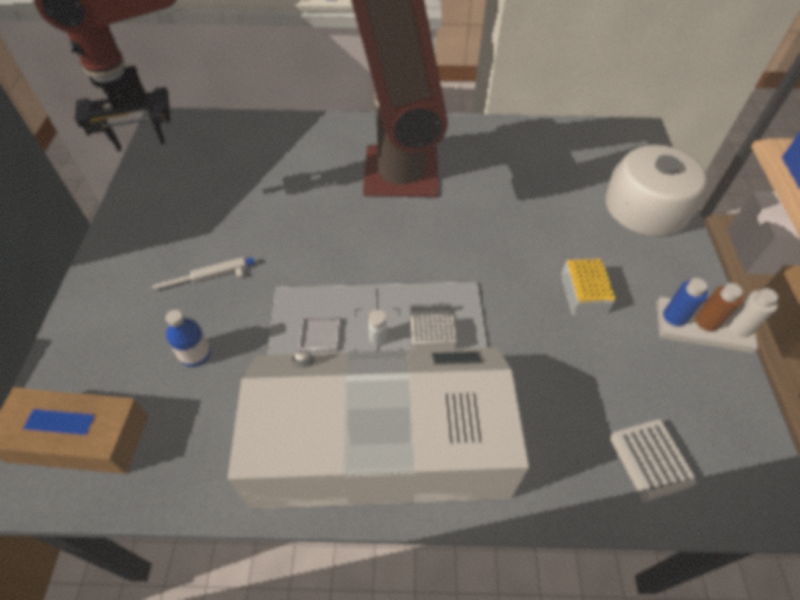

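View pics/side0b.png

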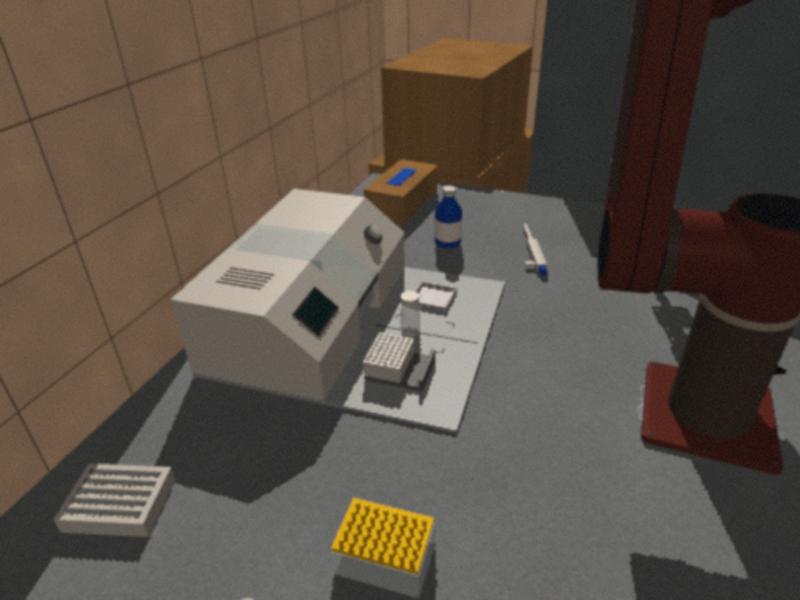

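Scene view (800x600): deck front corners at about (275,287) and (477,283), tray (320,333), bottle cap (377,316), carrier block (433,328), and start button (303,357). The side view agrees: the carrier is on the left and the tray on the right.

```bash
python3 - <<'E'
from h import *
a=cam("scene");b=cam("side")
k=.64
for n,u,v,z in [("cornR",275,287,.008),("cornL",477,283,.008),("tray",320,333,.02),("cap",377,316,.096),("carr",433,328,.052),("btn",303,357,.12)]:
    print(n,ray(a,u*k,v*k,z).round(3))
for n,u,v,z in [("cornR",505,281,.008),("cornL",459,431,.008),("tray",436,296,.02),("cap",409,297,.096),("carr",390,352,.052)]:
    print("side",n,ray(b,u*k,v*k,z).round(3))
print(np.array(eyes.camera("wrist")["tool_from_camera"]).round(3), cam("wrist")["f"])
E
```

```text
cornR [ 0.422 -0.289  0.008]
cornL [0.397 0.189 0.008]
tray [ 0.555 -0.167  0.02 ]
cap [ 0.557 -0.039  0.096]
carr [0.555 0.08  0.052]
btn [ 0.673 -0.176  0.12 ]
side cornR [ 0.419 -0.292  0.008]
side cornL [0.385 0.189 0.008]
side tray [ 0.542 -0.164  0.02 ]
side cap [ 0.556 -0.035  0.096]
side carr [0.549 0.085 0.052]
[[-0.    -0.962 -0.273  0.076]
 [ 1.    -0.     0.    -0.   ]
 [-0.    -0.273  0.962 -0.161]
 [ 0.     0.     0.     1.   ]] 273.1055757806239
```

```bash
python3 - <<'E'
from h import *
print(np.array(r.current_orientation()).round(2), r.current_clock())
for s in (1,-1):
    Q=np.array([[s,0,0],[0,-s,0],[0,0,-1.]])
    print(s,inverse_kinematics([0.5,-0.05,0.3],Q))
    # tilted 40: fingers forward & down
    t=np.radians(40); z=np.array([np.sin(t),0,-np.cos(t)]); y=np.array([0,-s,0.]); x=np.cross(y,z)
    for P in ([.6,-.04,.05],[.66,-.04,.02],[.673,-.176,.12],[.45,.05,.05]):
        print(P,inverse_kinematics(P,np.c_[x,y,z]))
E
```

```text
[[ 0.96  0.29 -0.  ]
 [ 0.29 -0.96  0.  ]
 [ 0.   -0.   -1.  ]] 0.3
1 [-1.47097451e+01 -6.76044468e+00  9.93588444e+01 -2.54444375e-14
  8.74016003e+01  7.52902549e+01]
[0.6, -0.04, 0.05] [-17.89200076   0.96363335 131.76914719  53.22634318  14.27281943
  23.74784064]
[0.66, -0.04, 0.02] None
[0.673, -0.176, 0.12] [-30.55536739   6.27704497 116.12598267  43.02219365  28.61643118
  26.34026353]
[0.45, 0.05, 0.05] None
-1 [-1.47097451e+01 -6.76044468e+00  9.93588444e+01 -2.54444375e-14
  8.74016003e+01 -1.04709745e+02]
[0.6, -0.04, 0.05] None
[0.66, -0.04, 0.02] None
[0.673, -0.176, 0.12] None
[0.45, 0.05, 0.05] None
```

```bash
python3 - <<'E'
from h import *
Q=np.array([[1,0,0],[0,-1,0],[0,0,-1.]])
r.goto([0.52,-0.04,0.30],Q)
c=cam("wrist"); np.savez("w1.npz",**c)
cv2.imwrite("pics/w1.png",cv2.resize(c["img"],(800,600),interpolation=cv2.INTER_CUBIC))
print(r.current_clock(),r.current_qpos())
def tilt(deg,s,yaw=0.06,ax=0):
    t=np.radians(deg); f=np.array([np.cos(yaw),np.sin(yaw),0]); z=np.sin(t)*f-np.cos(t)*np.array([0,0,1.]); l=np.array([-np.sin(yaw),np.cos(yaw),0])
    if ax: x=s*l; y=np.cross(z,x)
    else: y=-s*l; x=np.cross(y,z)
    return np.c_[x,y,z]
for ax in (0,1):
  for s in (1,-1):
    for d in (0,20,30,40,45):
      print(ax,s,d,[None if (q:=inverse_kinematics(P,tilt(d,s,ax=ax))) is None else np.round(q).astype(int).tolist() for P in ([.5,-.04,.04],[.6,-.04,.04],[.66,-.04,.03],[.673,-.176,.12])])
E
```

```text
2.6917 [-1.31420307e+01 -4.00608667e+00  9.68198859e+01 -1.08518137e-02
  8.72032221e+01  7.69220344e+01]
0 1 0 [[-14, 8, 114, 0, 58, 73], [-11, 21, 99, 0, 61, 75], [-10, 28, 89, 0, 62, 76], [-21, 27, 81, 0, 72, 65]]
0 1 20 [[-19, -5, 131, 12, 37, 59], [-15, 8, 117, 10, 36, 64], [-13, 17, 108, 9, 37, 67], [-26, 14, 100, 13, 49, 54]]
0 1 30 [[-22, -11, 139, 28, 27, 42], [-17, 4, 125, 25, 25, 49], [-15, 13, 116, 23, 24, 53], [-29, 10, 108, 25, 39, 41]]
0 1 40 [[-27, -13, 146, 60, 22, 8], [-20, 3, 131, 62, 17, 11], [-17, 12, 123, 61, 15, 13], [-32, 7, 115, 45, 31, 21]]
0 1 45 [None, [-21, 3, 134, 90, 17, -18], [-18, 12, 126, 93, 15, -19], [-33, 7, 119, 59, 30, 7]]
0 -1 0 [[-14, 8, 114, 0, 58, -107], [-11, 21, 99, 0, 61, -105], [-10, 28, 89, 0, 62, -104], [-21, 27, 81, 0, 72, -115]]
0 -1 20 [[-19, -5, 131, 12, 37, -121], [-15, 8, 117, 10, 36, -116], [-13, 17, 108, 9, 37, -113], [-26, 14, 100, 13, 49, -126]]
0 -1 30 [[-22, -11, 139, 28, 27, -138], [-17, 4, 125, 25, 25, -131], [-15, 13, 116, 23, 24, -127], [-29, 10, 108, 25, 39, -139]]
0 -1 40 [None, None, None, None]
0 -1 45 [None, None, 
[... 352 characters left out ...]
, 108, 25, 39, -49]]
1 1 40 [[-27, -13, 146, 60, 22, -82], [-20, 3, 131, 62, 17, -79], [-17, 12, 123, 61, 15, -77], [-32, 7, 115, 45, 31, -69]]
1 1 45 [None, [-21, 3, 134, 90, 17, -108], [-18, 12, 126, 93, 15, -109], [-33, 7, 119, 59, 30, -83]]
1 -1 0 [None, None, None, None]
1 -1 20 [[-19, -5, 131, 12, 37, 149], None, None, [-26, 14, 100, 13, 49, 144]]
1 -1 30 [[-22, -11, 139, 28, 27, 132], [-17, 4, 125, 25, 25, 139], [-15, 13, 116, 23, 24, 143], [-29, 10, 108, 25, 39, 131]]
1 -1 40 [[-27, -13, 146, 60, 22, 98], [-20, 3, 131, 62, 17, 101], [-17, 12, 123, 61, 15, 103], [-32, 7, 115, 45, 31, 111]]
1 -1 45 [None, [-21, 3, 134, 90, 17, 72], [-18, 12, 126, 93, 15, 71], [-33, 7, 119, 59, 30, 97]]
```

View pics/w1.png

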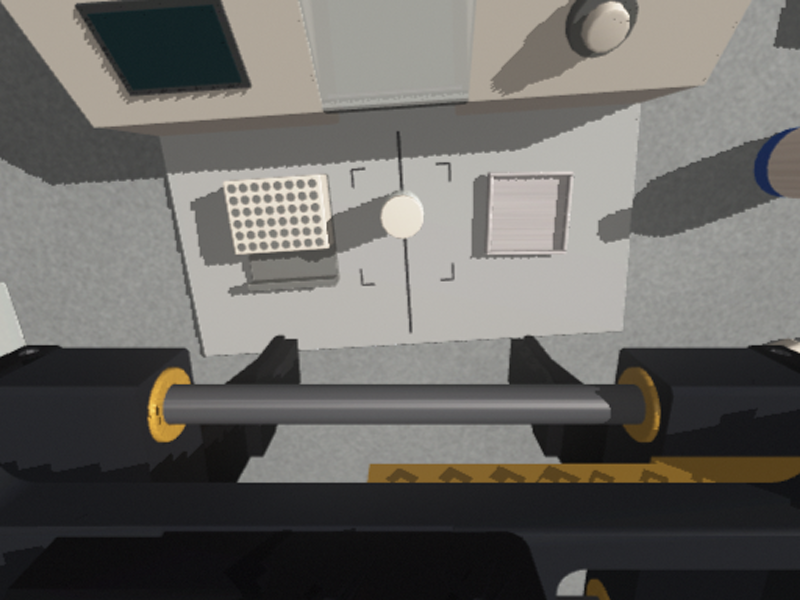

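The wrist picture (800x600) shows the centre line from (398,131) to (410,331), the cap at (402,215), the tray's rim corners at (489,172), (573,172), (570,257) and (487,254), the carrier block's top corners at (225,180), (327,174), (330,248) and (236,255), and the button at (606,27). I'll refine these with masks.

```bash
cat > m.py <<'E'
from h import *
def mask_rect(c,roi,lo,hi,z):
    x0,y0,x1,y1=roi; m=cv2.inRange(cv2.cvtColor(c["img"],cv2.COLOR_BGR2HSV)[y0:y1,x0:x1],lo,hi)
    m=cv2.morphologyEx(m,cv2.MORPH_CLOSE,np.ones((7,7)))
    k=max(cv2.findContours(m,cv2.RETR_EXTERNAL,cv2.CHAIN_APPROX_NONE)[0],key=cv2.contourArea).reshape(-1,2)+[x0,y0]
    P=np.array([ray(c,u,v,z)[:2] for u,v in k],np.float32)
    return cv2.minAreaRect(P),P
def line(c,roi,thr,z):
    x0,y0,x1,y1=roi; g=cv2.cvtColor(c["img"],cv2.COLOR_BGR2GRAY)[y0:y1,x0:x1].astype(int)
    P=[]
    for i,row in enumerate(g):
        w=np.clip(np.median(row)-thr-row,0,None)
        if w.sum()>0: P.append(ray(c,x0+(w*np.arange(len(row))).sum()/w.sum(),y0+i,z)[:2])
    P=np.array(P,np.float32); v=cv2.fitLine(P,cv2.DIST_HUBER,0,.01,.01).ravel(); v=v if v[0]>0 else -v*[1,1,-1,-1]
    return v,P
E
python3 - <<'E'
from m import *
c=dict(np.load("w1.npz"))
hsv=cv2.cvtColor(c["img"],cv2.COLOR_BGR2HSV)
for n,(u,v) in dict(deck=(380,300),line=(409,300),cap=(402,215),blk=(233,184),tray=(530,210),lip=(300,280),white=(280,110),block=(330,230),deckshadow=(350,140)).items(): print(n,hsv[int(v*.64),int(u*.64)])
v,P=line(c,(256,155,268,206),15,.008)
yaw=np.arctan2(v[1],v[0]); print("line",v,np.degrees(yaw),len(P))
for a in [(205,355),(622,330)]: print("corner",ray(c,a[0]*.64,a[1]*.64,.008))
E
```

```text
deck [ 21  10 186]
line [ 0  8 65]
cap [ 21  23 232]
blk [ 17  29 225]
tray [ 11  18 198]
lip [20 17 91]
white [ 17  31 175]
block [ 15  33 109]
deckshadow [ 15  10 103]
line [ 0.99798435  0.06346034  0.4797426  -0.04427513] 3.638454 51
corner [0.39278427 0.18823765 0.008     ]
corner [ 0.42293573 -0.28770362  0.008     ]
```

```bash
cat >> m.py <<'E'
YAW=0.0635; F=np.array([np.cos(YAW),np.sin(YAW),0]); L=np.array([-F[1],F[0],0]); G=np.array([0.6474,-0.0345,0.008])
def A(p): d=np.array([*p[:2],0])-[*G[:2],0]; return np.array([d@F,d@L])     # world -> analyser xy
def W(x,y,z=0): return G+x*F+y*L+[0,0,z]                                   # analyser xy, z above deck -> world
def quad(c,roi,lo,hi,z):
    rc,P=mask_rect(c,roi,lo,hi,z); q=np.array([A(p) for p in cv2.boxPoints(rc)])
    e=q-np.roll(q,1,0); a=np.arctan2(e[:,1],e[:,0]); a=(a+np.pi/4)%(np.pi/2)-np.pi/4
    return q.mean(0),np.linalg.norm(e,axis=1)[:2],a.mean()
E
python3 - <<'E'
from m import *
c=dict(np.load("w1.npz"))
rc,P=mask_rect(c,(236,115,280,160),(0,13,205),(40,70,255),.096); print("cap",A(cv2.minEnclosingCircle(P)[0]),cv2.minEnclosingCircle(P)[1])
print("blk",quad(c,(138,105,214,168),(0,18,160),(40,80,255),.052))
print("blk2",quad(c,(138,105,214,168),(0,18,205),(40,80,255),.052))
print("tray",quad(c,(306,106,372,168),(0,13,185),(18,80,255),.020))
t=np.array([A(ray(c,u*.64,v*.64,.020)) for u,v in [(489,172),(573,172),(570,257),(487,254)]]);print(t,t.mean(0))
t=np.array([A(ray(c,u*.64,v*.64,.052)) for u,v in [(225,180),(327,174),(330,248),(236,255)]]);print(t,t.mean(0))
E
```

```text
cap [-0.08782895  0.00133962] 0.018344342708587646
blk (array([-0.08330841,  0.11541996]), array([0.06939737, 0.10191326]), np.float64(0.003889997116617777))
blk2 (array([-0.08329147,  0.11512288]), array([0.06798157, 0.09969459]), np.float64(0.003923182763278632))
tray (array([-0.10134775, -0.12793425]), array([0.08276714, 0.0818613 ]), np.float64(-0.06453547857852082))
[[-0.0578436  -0.08757892]
 [-0.06323314 -0.17097153]
 [-0.149314   -0.17158897]
 [-0.14049493 -0.08467298]] [-0.10272142 -0.1287031 ]
[[-0.04877437  0.1628965 ]
 [-0.04954178  0.06793132]
 [-0.11836865  0.07285319]
 [-0.11930651  0.1648084 ]] [-0.08399783  0.11712235]
```

```bash
cat >> m.py <<'E'
def tilt(deg,yaw=YAW,s=1):
    t=np.radians(deg); f=np.array([np.cos(yaw),np.sin(yaw),0]); l=np.array([-f[1],f[0],0]); z=np.sin(t)*f-np.cos(t)*np.array([0,0,1.])
    y=-s*l; return np.c_[np.cross(y,z),y,z]
E
python3 - <<'E'
from m import *
B=(-.088,.0013);T=(-.102,-.1283)
r.set_gripper(.070)
r.goto(W(*B,.14),tilt(0)); r.move_l(W(*B,.029),.12); r.set_gripper(0.0); print("gap",r.current_finger_gap())
r.move_l(W(*B,.075),.12); r.move_l(W(*T,.075),.15); 
st=r.move_l(W(*T,.033),.06,f_stop=6); print(st,A(r.current_ee_pos()),r.current_ee_pos()[2]-.008)
r.set_gripper(.062); r.move_l(W(*T,.16),.15)
r.goto(W(-.13,.02,.27),tilt(0))
c=cam("wrist"); np.savez("w2.npz",**c); print(r.current_clock())
cv2.imwrite("pics/w2.png",cv2.resize(c["img"],(800,600),interpolation=cv2.INTER_CUBIC))
E
```

```text
gap 0.039654177562494196
True [-0.10308858 -0.12762036] 0.03303176547545277
10.475
```

View pics/w2.png

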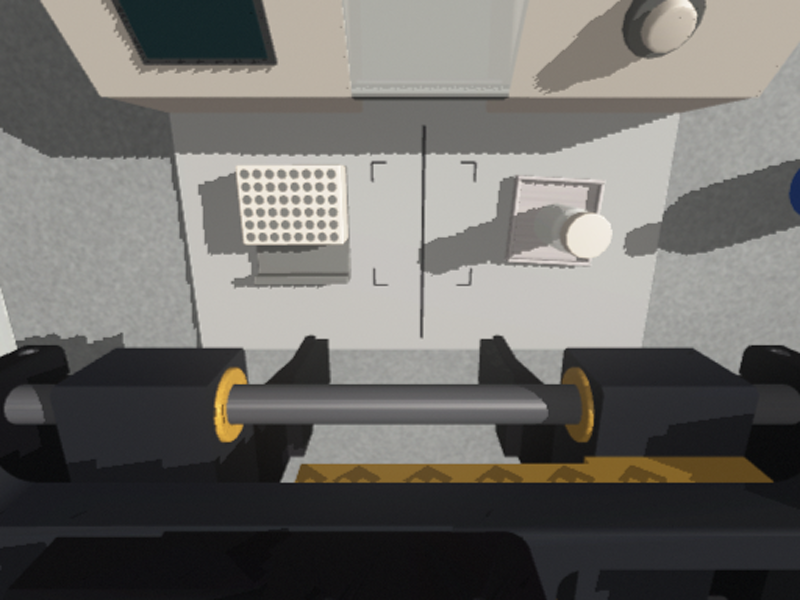

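Bottle stands in the tray (cap at (585,235)). The carrier is nearly square, with block corners at about (238,167), (345,165), (347,243) and (244,244). I'll check both numerically, then push with the two fingers set along x so that they square it.

```bash
cat > w.py <<'E'
from m import *
def report(f,pts,z=.052):
    c=dict(np.load(f)); t=np.array([A(ray(c,u*.64,v*.64,z)) for u,v in pts])
    print(t.round(4).tolist(),t.mean(0)); e=t[[1,2]]-t[[0,3]]; print("yaw front/rear edge",np.arctan2(e[:,0],-e[:,1]))
    return c
E
python3 - <<'E'
from w import *
c=report("w2.npz",[(238,167),(345,165),(347,243),(244,244)])
l,P=line(c,(264,85,278,213),15,.008); print("line yaw",np.arctan2(l[1],l[0]),"pt",A(l[2:]),len(P))
rc,P=mask_rect(c,(352,130,398,172),(0,13,205),(40,70,255),.096+.004); print("cap",A(cv2.minEnclosingCircle(P)[0]),cv2.minEnclosingCircle(P)[1])
t=np.array([A(ray(c,u*.64,v*.64,.020)) for u,v in [(517,176),(604,180),(590,267),(508,263)]]);print(t,t.mean(0))
E
```

```text
[[-0.051, 0.1632], [-0.0493, 0.0704], [-0.1174, 0.0711], [-0.1183, 0.1649]] [-0.08399412  0.11740793]
yaw front/rear edge [0.01796784 0.00976429]
line yaw 0.062816665 pt [-0.10469046  0.00092621] 128
cap [-0.10312724 -0.11823478] 0.028936078771948814
[[-0.05888058 -0.0875357 ]
 [-0.06252994 -0.17020897]
 [-0.14676903 -0.16705834]
 [-0.14268317 -0.08467206]] [-0.10271568 -0.12736877]
```

```bash
python3 - <<'E'
from w import *
c=dict(np.load("w2.npz")); print("cap",A(ray(c,585*.64,235*.64,.100)))
Q=np.c_[L,F*-1,[0,0,-1.]]; Q[:,1]=np.cross(Q[:,2],Q[:,0]); 
r.set_gripper(.065)
X=-.115; y0=.163+.0095+.025; y1=.0005+.046+.0095
r.goto(W(X,y0,.12),Q); r.move_l(W(X,y0,.004),.15)
print(r.move_l(W(X,y1,.004),.06,f_stop=15), A(r.current_ee_pos()), r.current_ft_force())
r.move_l(W(X,y1+.025,.004),.10); r.move_l(W(X,y1+.025,.10),.2)
r.goto(W(-.13,.02,.27),tilt(0))
c=cam("wrist"); np.savez("w3.npz",**c); print(r.current_clock())
cv2.imwrite("pics/w3.png",cv2.resize(c["img"][60:260,130:430],(800,533),interpolation=cv2.INTER_CUBIC))
E
```

```text
cap [-0.10312071 -0.12418295]
False [-0.11501532  0.05604942] [0.79465916 0.90703859 1.23807426]
17.7667
```

View pics/w3.png

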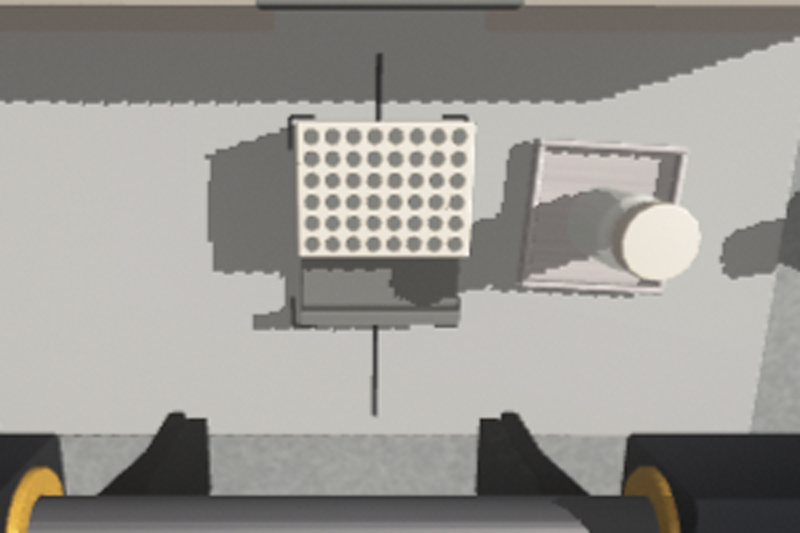

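The carrier now sits on the line. In crop pixels its block corners are about (297,121), (475,121), (468,256) and (300,257), and the line runs (379,54) to (375,415). I'll measure the offset from the line.

```bash
python3 - <<'E'
from w import *
c=dict(np.load("w3.npz")); k=8/3
cv=lambda u,v,z:A(ray(c,130+(u+.5)/k-.5,60+(v+.5)/k-.5,z))
t=np.array([cv(u,v,.052) for u,v in [(297,121),(475,121),(468,256),(300,257)]]);print(t.round(4).tolist(),t.mean(0))
e=t[[1,2]]-t[[0,3]]; print("yaw",np.arctan2(e[:,0],-e[:,1]))
for u,v in [(379,54),(378,110),(375.5,335),(375,415)]: print("line",cv(u,v,.008))
print("lip",cv(303,308,.034),cv(460,308,.034))
print("blk mask",quad(c,(232,100,312,160),(0,18,200),(40,80,255),.052))
E
```

```text
[[-0.0491, 0.0439], [-0.049, -0.0463], [-0.1179, -0.0461], [-0.1185, 0.0434]] [-0.08360246 -0.00125898]
yaw [0.00107359 0.0071693 ]
line [-0.01303035  0.00080229]
line [-0.0424857  0.0009294]
line [-0.17387297  0.0005671 ]
line [-2.26356354e-01  1.76590044e-04]
lip [-0.15073919  0.04325319] [-0.15063054 -0.04609842]
blk mask (array([-0.08397866, -0.00166612]), array([0.06688032, 0.09004979]), np.float64(-0.009832124539381148))
```

The offset from the line is about -2 mm and the yaw about 0, inside the limits. Next I push in two stages: tilt 20 degrees first because of reach, then 40 degrees through the gate.

```bash
python3 - <<'E'
from w import *
y=-.0005
r.set_gripper(.050)
T1=tilt(20); T2=tilt(40)
for X,h,T in [(-.192,.008,T1),(-.124,.008,T1),(-.14,.05,T2),(-.14,.010,T2),(.008,.010,T2)]: print(X,inverse_kinematics(W(X,y,h),T))
r.goto(W(-.195,y,.07),T1); r.move_l(W(-.195,y,.008),.1)
print(r.move_l(W(-.124,y,.008),.06,f_stop=10), A(r.current_ee_pos()), r.current_ft_force())
r.move_l(W(-.150,y,.008),.1); r.move_l(W(-.150,y,.05),.15)
r.goto(W(-.142,y,.05),T2); r.move_l(W(-.142,y,.010),.1)
print(r.current_clock(), r.current_ft_force(), A(r.current_ee_pos()))
c=cam("side"); cv2.imwrite("pics/s4.png",cv2.resize(c["img"][130:290,180:340],(600,600),interpolation=cv2.INTER_CUBIC))
E
```

```text
-0.192 [-22.39484772  -8.95761663 137.12910683  15.2968987   34.67931473
  52.669175  ]
-0.124 [-18.10811272   1.2208686  127.66373689  13.39669111  33.15634589
  58.17593264]
-0.14 [-26.88865832 -15.08814948 144.47099725  53.59307858  23.93370903
  14.58779613]
-0.14 [-26.88865832  -6.72936129 144.25743702  71.56269541  20.13087371
  -4.7611863 ]
0.008 [-16.68002409  12.71516317 123.57480803  67.24505311  14.00678854
   7.54251076]
False [-0.1240308  -0.00053545] [-0.57364059  0.09052581  0.05774117]
23.4917 [-0.25882074 -0.28327174  0.04361047] [-0.14154958 -0.00039956]
```

View pics/s4.png

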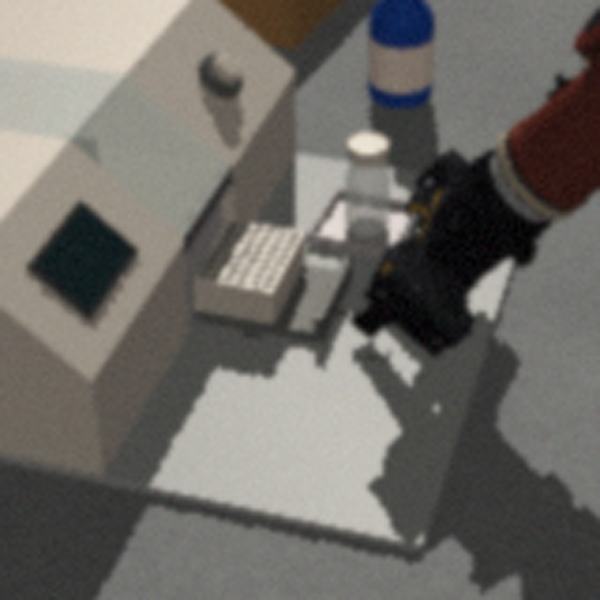

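The carrier is square at the gate mouth, the bottle stands in the tray, and the fingers are just behind the lip. I push it through now.

```bash
python3 - <<'E'
from w import *
y=-.0005
st=r.move_l(W(.010,y,.010),.06,f_stop=9); e=r.current_ee_pos(); print(st,A(e),e[2]-.008,r.current_ft_force(),r.current_clock())
c=cam("side"); cv2.imwrite("pics/s5.png",cv2.resize(c["img"][130:290,180:340],(600,600),interpolation=cv2.INTER_CUBIC))
E
```

```text
True [ 0.00307709 -0.00037624] 0.009022838673419228 [-3.62400863 -1.97056568  2.46196181] 25.725
```

View pics/s5.png

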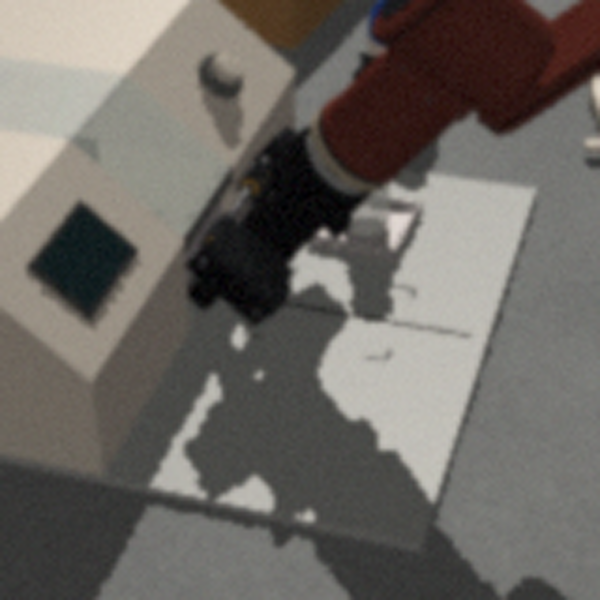

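It stopped on force where the stop is expected (corner at about 11 mm). I'll press a little harder to confirm it's rigid, then draw back and look.

```bash
python3 - <<'E'
from w import *
y=-.0005
st=r.move_l(W(.012,y,.010),.03,f_stop=14); e=r.current_ee_pos(); print(st,A(e),e[2]-.008,r.current_ft_force(),r.current_clock())
r.move_l(W(-.06,y,.010),.1); r.move_l(W(-.10,y,.12),.2); r.goto(W(-.10,0,.30),tilt(0))
c=cam("wrist"); np.savez("w6.npz",**c); print(r.current_clock())
cv2.imwrite("pics/w6.png",cv2.resize(c["img"][0:220],(800,344),interpolation=cv2.INTER_CUBIC))
E
```

```text
True [ 0.00316212 -0.00016204] 0.007773290711470704 [-4.07414461 -0.10065706  2.07871417] 25.9833
28.6583
```

View pics/w6.png

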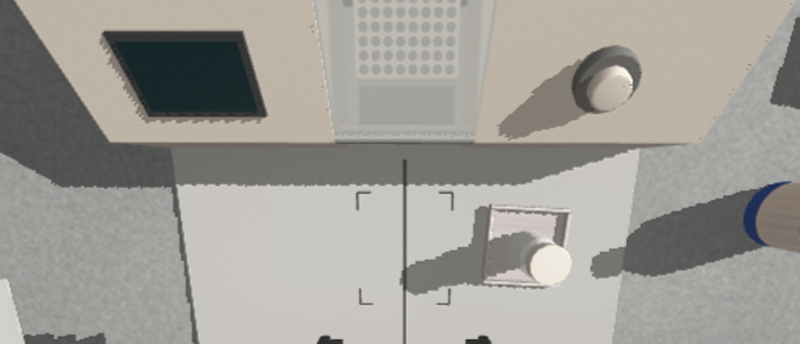

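Carrier is seen through the roof (block rear edge at (407,79), crop pixels) and the button top is at about (610,88). Now I measure the lip position and triangulate the button.

```bash
python3 - <<'E'
from w import *
from numpy.linalg import solve
c=dict(np.load("w6.npz")); k=1/1.5625
print("block rear",A(ray(c,407*k,79*k,.052)),"width",A(ray(c,357*k,78*k,.052)),A(ray(c,460*k,78*k,.052)))
a=cam("scene");b=cam("side")
def white(c,u,v,s):
    x0,y0=int(u)-s,int(v)-s; x0=max(x0,0);y0=max(y0,0)
    h=cv2.cvtColor(c["img"],cv2.COLOR_BGR2HSV)[y0:y0+2*s,x0:x0+2*s]; return x0,y0,h
obs=[(c,610*k,88*k),(dict(np.load("w1.npz")),606*.64,27*.64),(dict(np.load("w2.npz")),669*.64,26*.64),(a,303*.64,355*.64),(b,374*.64,230*.64)]
def tri(obs):
    M=np.zeros((3,3));q=np.zeros(3)
    for c_,u,v in obs:
        d=c_["Rw"]@np.array([(u-c_["cx"])/c_["f"],(v-c_["cy"])/c_["f"],1.]);d/=np.linalg.norm(d);N=np.eye(3)-np.outer(d,d);M+=N;q+=N@c_["o"]
    return solve(M,q)
for s in (obs[:1]+obs[3:],obs[:3],obs): 
    X=tri(s); n=-np.sin(np.radians(40))*A(X)[0]+np.cos(np.radians(40))*(X[2]-.1); print(A(X),X[2]-.008,"over slope",n,[ (px(o[0],X)-o[1:]).round(1).tolist() for o in obs])
w=lambda im,u,v,s:cv2.resize(im[v-s:v+s,u-s:u+s],(400,400),interpolation=cv2.INTER_CUBIC)
cv2.imwrite("pics/b7.png",np.hstack([w(a["img"],194,227,20),w(b["img"],239,147,20)]))
g=w(b["img"],239,190,50); cv2.imwrite("pics/b7.png",np.hstack([w(a["img"],194,227,20),g]))
E
```

```text
block rear [ 0.05339051 -0.00154581] width [0.05416535 0.04261768] [ 0.05422401 -0.04833269]
[ 0.02997855 -0.13797695] 0.14443477232589727 over slope 0.020897525133824216 [[0.5, -0.9], [0.5, -1.8], [1.4, -2.4], [-0.0, -0.3], [-0.0, 0.2]]
[ 0.03025298 -0.14078384] 0.13723178059571065 over slope 0.015203313695262326 [[0.1, 0.1], [0.1, 0.0], [-0.1, -0.2], [-0.6, 1.1], [0.3, 1.8]]
[ 0.02930978 -0.13795446] 0.1438262980386397 over slope 0.020861284441227933 [[0.2, -0.1], [0.2, -0.8], [0.9, -1.4], [0.0, -0.4], [0.2, 0.4]]
```

View pics/b7.png

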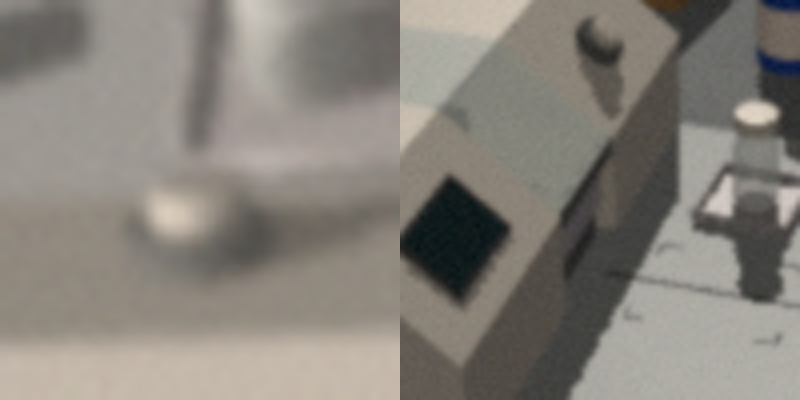

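```bash
python3 - <<'E'
from w import *
c=dict(np.load("w6.npz")); k=1/1.5625
for u in (345,405,465): print("gate top edge",A(ray(c,u*k,142*k,.100)))
T=tilt(40); n=-T[:,2]; P=W(.030,-.139,.141)
print(inverse_kinematics(P+.05*n,T),inverse_kinematics(P-.01*n,T))
r.set_gripper(0.0); r.goto(P+.05*n,T); f0=np.array(r.current_ft_force())
r.move_l(P+.02*n,.08)
st=r.move_l(P-.02*n,.03,f_stop=10); e=np.array(r.current_ee_pos()); print(st,"depth along n",(e-P)@n,"force",(np.array(r.current_ft_force())-f0)@n,r.current_clock())
np.savez("b.npz",e=e)
E
```

```text
gate top edge [-0.00214374  0.04886526]
gate top edge [-0.00209956  0.00017807]
gate top edge [-0.0020554  -0.04848277]
[-32.90043731  -1.59616297 115.84816565  38.20059254  38.23064072
  28.69607437] [-30.26670868   7.10274329 112.44816382  41.64044085  32.65833998
  25.94166531]
True depth along n -0.0001219412647895404 force 15.62269063308186 31.9583
```

The gate edge measures -2.1 mm in my frame, so the lip is really at about 13.5 mm, at the stop. To confirm the button travel, I'll compare first-touch with bottomed-out depth.

```bash
python3 - <<'E'
from w import *
T=tilt(40); n=-T[:,2]; P=W(.030,-.139,.141)
r.move_l(P+.02*n,.06); r.sleep(.3); f0=np.array(r.current_ft_force())
for d in np.arange(.012,-.0021,-.001):
    st=r.move_l(P+d*n,.03,f_stop=14); e=np.array(r.current_ee_pos()); print(st,round(((e-P)@n)*1e3,2),round(float((np.array(r.current_ft_force())-f0)@n),2))
    if st: break
print(r.current_clock())
c=cam("side"); cv2.imwrite("pics/s8.png",cv2.resize(c["img"][100:220,180:340],(800,600),interpolation=cv2.INTER_CUBIC))
E
```

```text
False 11.65 -0.52
False 11.0 0.4
False 10.0 -0.36
False 8.95 -0.68
False 7.93 -0.93
False 6.93 0.72
False 6.04 1.85
False 5.05 1.77
False 4.03 2.47
False 3.02 3.24
False 2.01 4.34
False 1.02 3.87
False 0.13 6.14
False -0.19 21.36
False -0.49 34.31
36.6667
```

View pics/s8.png

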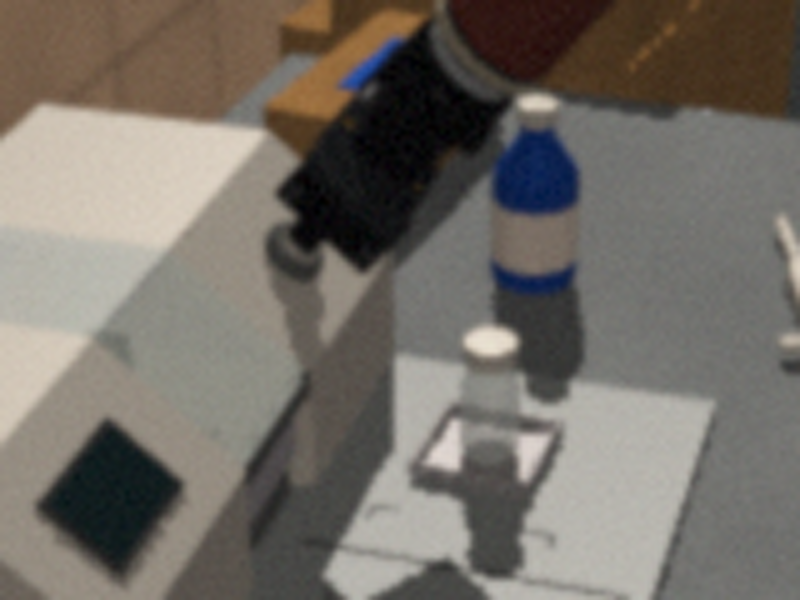

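The force profile is clear: a spring over about 7 to 0 mm rising to about 4 N, then a hard stop, so the button is fully pressed. I'll draw back, take a last look and hand in.

```bash
python3 - <<'E'
from w import *
T=tilt(40); n=-T[:,2]; P=W(.030,-.139,.141)
r.move_l(P+.06*n,.12); r.goto(W(-.10,0,.30),tilt(0)); r.sleep(.5)
c=cam("wrist"); b=cam("side")
k=1/1.5625; d=cv2.absdiff(c["img"],np.load("w6.npz")["img"])[:200].max(2); print("changed px vs before press",(d>40).sum())
cv2.imwrite("pics/w9.png",np.hstack([cv2.resize(c["img"][0:200,100:400],(480,320)),cv2.resize(b["img"][150:230,210:290],(320,320),interpolation=cv2.INTER_CUBIC)]))
print(r.current_clock(),r.current_ft_force())
E
```

```text
changed px vs before press 2458
38.8083 [-0.25401555 -0.54166841 -0.11381732]
```

View pics/w9.png

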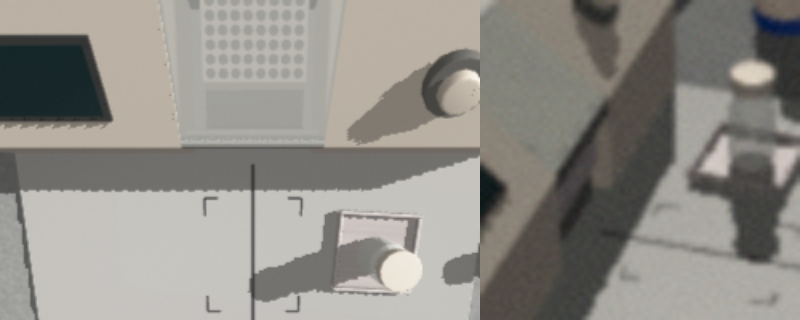

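The carrier is home behind the gate, the button is back up (460,92), the bottle is upright in the tray (400,270), and the flap panel is hanging in the opening. Changed pixels come from a small pose difference. I'll hand it in.

```bash
python3 -c "
from h import *
r.close_job()"
```

```text
the job is handed in; nothing more can be done
```

I finished all five steps and handed the job in; my last clock reading was 38.8 s, against the 67 s limit. The hand-in gives no verdict, so the results below are from my own measurements.

- **Bottle:** it stands upright in the tray, measured about 3 mm from the tray's centre. One automatic cap measurement there was unusable, so this rests on the cap position I read off the picture.
- **Carrier centring:** I nudged it from the left with two fingers. It ended about 2 mm off the centre line and nearly square (0.01 rad or less), with the fingers clear of it.
- **Carrier home:** I pushed it through the flap until a second, harder push moved it no further. I first measured the lip at 11.4 mm past the gate. The gate's front edge measured 2 mm nearer the robot than my estimate, so the true figure is about 13.5 mm, against 14 mm at the stop.
- **Flap:** in the last side view it hangs shut. I judged that by eye and did not measure the angle.
- **Start button:** I pressed it twice. The second press showed about 7 mm of spring travel up to roughly 4 to 6 N and then a hard stop at up to 34 N on the fingertips. It is back up.
- **Bystanders:** I never worked near the tip box, wash bottle or pipette and saw no disturbance. I did not measure their positions again at the end.
- **Check that disagreed:** about 2,500 pixels in the last wrist picture differ from the one taken before the press. I put that down to a slightly different camera pose, because the scene looked unchanged by eye.

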